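# Fold the desk stand flat, or prop it right up

## Task

The tilting desk stand has been left half up with something under its board. If that thing is low enough to stay there, fold the board down fully flat over it; if it is too tall for that, raise the board all the way up with its catch holding it, so that the thing can be taken out. Leave all the other things on the desk, and the thing under the board, where they are.

Things in the scene. Friction and masses are not known exactly. Their poses are not given: they have to be found in the camera images.
- board (a joint): Hinged birch board of the desk stand, 240 x 220 x 8 mm. Angle in rad: 0 flat (level), 1.02 fully up at its stop, starts at 0.52 to 0.80. Stiff hinge: stays where left, about 1 N down or 5 N up at the free edge moves it. A ratchet under its left side lets it rise freely (it can rest in notches at about 0.21, 0.39, 0.57, 0.75, 0.93) but not go down while the catch is in.
- catch (a joint): Catch lever at the left (+y) side of the stand, with a red knob. Angle in rad: 0 = in (knob leans away from the robot, ratchet holds), 0.8 = out (knob tipped towards the robot, board free both ways). Its weight keeps it in either place: it tips over at 0.36. It rocks to 0.15 by itself over a tooth. Well under 1 N flips it.
- board_edge (a point): Middle of the board's free edge, half-way through its 8 mm thickness; it is the edge towards the robot, 230 mm from the hinge axis. Site x points along the board from this edge to the hinge, y along the edge to the left, z out of the board's upper face. When flat the board's underside is 52 mm and its top 60 mm above the desk.
- hinge_mid (a point): Middle of the hinge axis, 56 mm above the desk, on the side of the stand away from the robot. Its x axis is level and points from the free edge to the hinge (away from the robot), y is the hinge axis, to the left, z up. A 24 mm high ledge runs along the hinge, on the board's upper face.
- under_mid (a point): Point on the desk under the board, midway between the side rails (180 mm apart inside), 160 mm from the hinge axis towards the robot. One thing lies within 25 mm of it at the start; nothing else is within 150 mm. A thing up to 50 mm tall can stay when the board is flat.
- catch_knob (a point): Centre of the catch's red knob, a cylinder 18 mm across and 34 mm long that lies along y (left-right); about 124 mm above the desk when in, 38 mm outside the board's left edge. There is clear space round it and above. (On the desk's right side a lamp's head hangs 370 mm above the desk, at about x 0.53, y -0.52: keep the arm clear of it.)
- catch_pivot (a point): Pivot axis of the catch, 16 mm above the desk, at the same distance out as the knob. The knob moves on an arc of 116 mm radius about it, in the stand's xz plane: 41 mm beyond the pivot (away from the robot) when in, 48 mm short of it when out.
- mug: Green mug, 86 mm across, 118 mm over its handle, 96 mm tall: too tall to stay under the flat board. Origin at its underside.
- figure: Pale blue glazed animal figure, round body with two ears, 56 mm across, 60 mm tall: too tall to stay under the flat board. Origin at its underside.
- calculator: Dark pocket calculator, 122 x 72 mm, 14 mm tall, lying flat: low enough. Origin at its underside.
- trinket_box: Small cream box with a hinged lid, 66 x 92 mm, 39 mm tall: low enough. Origin at its underside.
Things that resemble listed ones, but are neither listed nor needed, are in the scene too. Of the things that look like the figure, the larger one is meant.

How it is judged:
By the outcome, as a careful person would: the job done as asked, in the order asked, and still so for the second after the job is handed in, with the robot touching nothing.
It also fails if it takes over 38 s, if anything falls off the work surface, if the arm or the gripper's body presses on something with over 40 N, if the wrist force passes 120 N, or if a joint passes its speed limit or range.

## Robot

A 7-joint arm with a two-finger parallel gripper is mounted at the origin on a cart in front of the work surface, level with it; the furniture and walls round the work are solid. World frame = base frame: x ahead of the robot, y to its left, z up, the work surface at z = 0. Lengths are in m, angles in degrees, forces in N, time in s.
With the tool pointing down it reaches from about 0.425 to 0.875 m from the base axis. Payload 4.7 kg.
Tool frame: the origin (TCP) lies between the finger pads; the fingertips stand 8 mm ahead of it and the grasp point (between the pads) lies 11 mm behind it (env.tip_extent is the distance from the TCP to the fingertips, in m); z points along the fingers, y is the line along which they close (so a half turn about z gives the same grasp; the last joint's range is limited). The gripper opens to 87 mm and grips with 3 to 60 N. Pads are 19 mm wide; open, the fingers measure 117 mm over their backs; the gripper's body (75 mm by 190 mm) begins 51 mm behind the grasp point.
Start: joints at [66.24, 18.392, -4.016, 83.108, 1.295, 78.541, -3.26], TCP at [0.27, -0.591, 0.2] pointing down, gripper open.
Joint ranges: [-163.93, 163.93], [-17.29, 119.83], [-79.2, 71.16], [3.27, 140.29], [-89.18, 269.18], [5.43, 117.66], [-154.24, 154.24]. Speed limits (degrees/s): [147.25, 147.25, 180, 180, 180, 180, 180].

## Interface

Orientations are given as [roll, pitch, yaw] about the fixed x, y, z axes, in that order (R = Rz(yaw) Ry(pitch) Rx(roll)).
In Python, from cell import sensors, vision, workorder, env gives the robot as it stands.
- The arm moves only by the tool drive_tool, never from a script. Its argument "moves" is a list of rows, each an object of numbers: "x", "y", "z": the shift along the tool's x, y, z in mm; "rx", "ry", "rz": the turn, a rotation vector about the tool's x, y, z in rad; "fingers": the closure, from -1 (fully open) to 1 (shut). In form: [{"x": .., "y": .., "z": .., "rx": .., "ry": .., "rz": .., "fingers": ..}, ...]. A call has 1 to 20 rows; each row is the pose to reach, as a shift and turn from the pose commanded when the call began, along the tool's axes at that moment; what a row does not reach only later rows make up. A row lasts 1/8 s, in which the tool goes at most 62.5 mm and 10.7 degrees, less where a joint would pass 70% of its speed; a pose out of reach is approached as far as the arm can. A call with a gripper value outside its range is refused whole. The fingers move at their own pace and stop on an object; "force" is the grip in N (left out, the last holds). Time passes only in rows, so rows that repeat a pose let the fingers close. It gives the time, the measured TCP pose, the force, the opening and the grip force at its end, in the units of the state.
- sensors.get_obs(): the state, without advancing time (a new reading comes with each control period).
- vision.read_camera(name): name is "scene" or "top"; returns a dict with "image" (420x560x3 uint8, red, green, blue), "fx", "fy", "cx", "cy" (pixels), "R" (3x3) and "t" (3): a world point X has camera coordinates R X + t. Camera axes: x right, y down, z forward; pixel columns grow to the right and rows downward; lengths in m; the calibration is good to about 2 mm. A picture is of the moment at which its call begins. There is no depth.
- workorder.sign_off(): hands the job in; it is judged then, once.
The state is a dict: "time_s": time; "qpos": joint angles; "joint_velocities": joint speeds; "effort": joint torques, N m; "tool_pos": TCP position; "tool_rot": TCP orientation; "force": force on the tool from outside, world axes, zero at the start; "wrist_torque": the same for the moment, N m; "grip_width": finger opening in m; "grasp_force": force on a finger pad.
Only numpy, scipy, OpenCV 4.12 (cv2) and the standard library are available. Lean on these libraries where they do the work, as an engineer would, in place of code of your own. Each camera call takes 0.05 s, during which the arm holds its last target. There are 200 camera calls.

## Working session

There is one attempt and no reset: what is moved stays moved. The work goes in short steps, Python scripts to look and compute and a tool call to move; the robot and the scene stay as the last step left them, time stands still between calls to the robot, and variables do not carry over. Pictures are saved under pics/ and viewed, at most 10 in all, crops included, and the job is handed in when it is done.

Besides the shell and the picture viewer there is one more tool, called after ">>>" as name(argument=value, ...), one argument or row to a line, values as JSON. drive_tool: Moves the arm, as the interface text tells. Its arguments: {"type":"object","properties":{"moves":{"type":"array"},"force":{"type":"number"}},"required":["moves"]}

```bash
mkdir -p pics; ls
python3 - <<'E'
from cell import sensors, vision
import cv2,pickle
o=sensors.get_obs(); print(o)
for n in("scene","top"):
    c=vision.read_camera(n); pickle.dump(c,open(f"pics/{n}0.pkl","wb"))
    cv2.imwrite(f"pics/{n}0.png",c["image"][:,:,::-1]); print(n,c["fx"],c["cx"],c["cy"],c["R"],c["t"])
E
```

```text
pics
{'time_s': 0.0, 'qpos': array([66.23729282, 18.43796238, -4.01631907, 83.17485562,  1.29459472,
       78.54184541, -3.25868738]), 'joint_velocities': array([-0.01389366, -0.08240561,  0.10407385, -0.00816186,  0.10036792,
       -0.02792632, -0.00703277]), 'effort': array([ 3.13586479e-04, -4.91283774e+01, -4.03807629e-01, -3.12527382e+01,
       -6.38326071e-02,  4.35631745e-02,  1.82720810e-04]), 'tool_pos': array([ 0.26998897, -0.59061018,  0.19857452]), 'tool_rot': array([-1.79890563e+02,  5.18856952e-03,  2.45744398e+01]), 'force': array([ 0.19172527, -0.3560381 ,  0.98268357]), 'wrist_torque': array([0.02926116, 0.01090848, 0.02954391]), 'grasp_force': 0.0, 'grip_width': 0.0870976038001726}
scene 491.34802669391297 273.6405648586309 215.06549452098196 [[-0.5540545  -0.83222923  0.02044798]
 [-0.54539718  0.34432055 -0.76418929]
 [ 0.62894001 -0.43455478 -0.64466783]] [0.2986224  0.39908799 0.98851618]
top 459.84527162866794 280.58436063168324 205.73969690057086 [[ 0.01051461 -0.99983174 -0.0150314 ]
 [-0.9855568  -0.00782129 -0.16916446]
 [ 0.16901843  0.016593   -0.98547321]] [-0.02183755  0.59211744  1.27248465]
```

View pics/scene0.png

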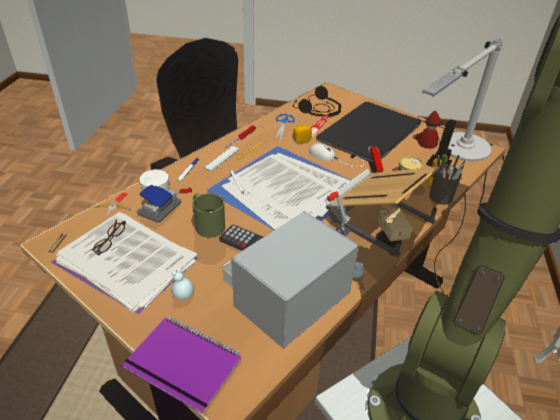

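View pics/top0.png

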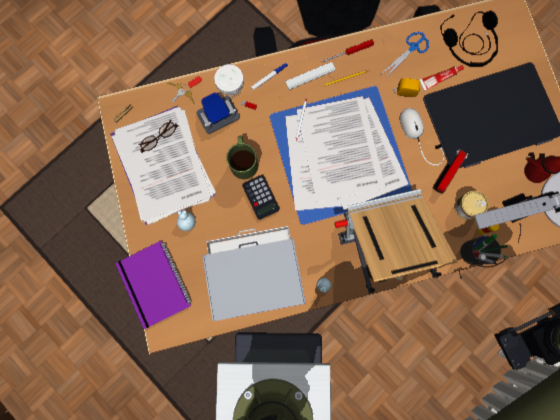

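The mug (scene 209,215), calculator (240,236) and large figure (181,287) stand in the open. A small bluish thing is at (357,270), and a brown or cream thing is under the board at (397,222). I'll enlarge the stand to confirm it.

Run:
```python
import cv2
a=cv2.imread("pics/scene0.png")[135:295,310:470]; b=cv2.imread("pics/top0.png")[175:305,310:470]
a=cv2.resize(a,(600,600),interpolation=cv2.INTER_CUBIC); cv2.imwrite("pics/c1.png",a)
b=cv2.resize(b,None,fx=4.5,fy=4.5,interpolation=cv2.INTER_CUBIC); cv2.imwrite("pics/c2.png",b)
```

```text
(no output)
```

View pics/c1.png

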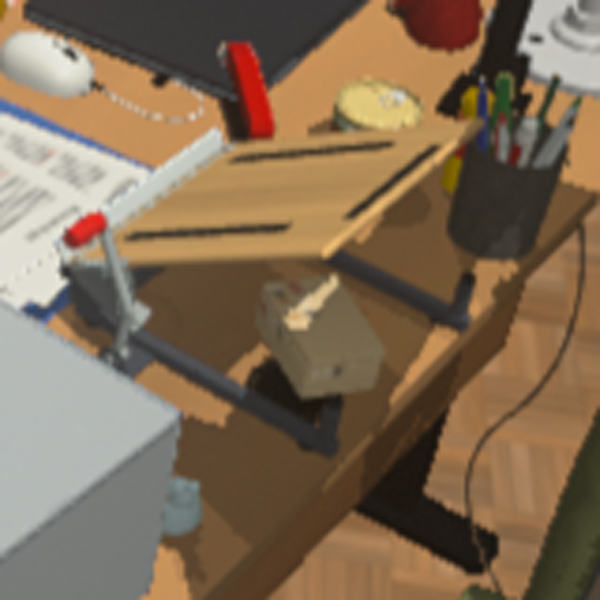

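View pics/c2.png

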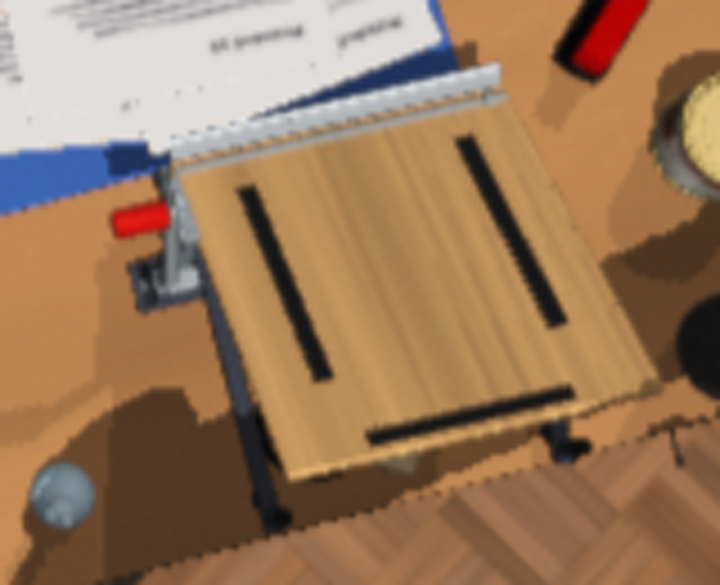

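The thing under the board is a cream-grey box with a lid and a small catch, at scene (397,222). The mug, calculator and large figure at (181,287) are all elsewhere, so this is the trinket box: 39 mm, low enough. The plan is catch out, then board flat. Next I'll triangulate the knob, the board corners and the box.

```bash
cat > h.py <<'E'
import numpy as np,cv2,pickle
from scipy.spatial.transform import Rotation as Ro
def load(n): return pickle.load(open(f"pics/{n}.pkl","rb"))
def P(c): return np.array([[c["fx"],0,c["cx"]],[0,c["fy"],c["cy"]],[0,0,1]])@np.c_[c["R"],c["t"]]
def tri(a,b,pa,pb):
    X=cv2.triangulatePoints(P(a),P(b),np.array(pa,float),np.array(pb,float)); X=(X[:3]/X[3]).ravel()
    e=[np.linalg.norm((q:=P(c)@np.r_[X,1])[:2]/q[2]-p) for c,p in((a,pa),(b,pb))]
    return X,np.round(e,1)
def plane(c,p,z):
    d=c["R"].T@np.array([(p[0]-c["cx"])/c["fx"],(p[1]-c["cy"])/c["fy"],1]); o=-c["R"].T@c["t"]
    return o+d*(z-o[2])/d[2]
def red(c,r):
    x0,y0,x1,y1=r; h=cv2.cvtColor(c["image"][y0:y1,x0:x1],cv2.COLOR_RGB2HSV)
    m=((h[...,0]<8)|(h[...,0]>172))&(h[...,1]>150)&(h[...,2]>80)
    y,x=np.nonzero(m); return np.array([x.mean()+x0,y.mean()+y0]),m.sum()
E
python3 - <<'E'
from h import *
s,t=load("scene0"),load("top0")
np.set_printoptions(precision=4,suppress=True)
ks,n1=red(s,(322,185,342,205));kt,n2=red(t,(330,212,349,232));print(ks,n1,kt,n2,"knob",*tri(s,t,ks,kt))
g={"FL":((396.7,203),(374.4,281.2)),"FR":((438,169),(456.2,259.4))}
X={}
for k,(a,b) in g.items(): X[k],e=tri(s,t,a,b);print(k,X[k],e)
d=X["FL"]-X["FR"];print("width",np.linalg.norm(d),"yaw",np.degrees(np.arctan2(-d[0],d[1])))
# rail front ends and box corner heights
for p in((371,290.5),(436.7,275)): print("rail top",plane(t,p,.01))
for p in((397.7,309.-70.),): pass
base=plane(s,(310+310/3.75,135+398/3.75),0);base2=plane(s,(310+378/3.75,135+388/3.75),0);print("box base front",base,base2,np.linalg.norm(base-base2))
for z in(.03,.039,.05,.06): print(z,plane(s,(310+305/3.75,135+362/3.75),z),plane(s,(310+384/3.75,135+352/3.75),z))
E
```

```text
[332.4706 195.6471] 51 [340.9157 223.3735] 83 knob [ 0.5314 -0.1804  0.13  ] [0.3 0.3]
FL [ 0.3792 -0.2576  0.175 ] [0.2 0.3]
FR [ 0.4349 -0.4698  0.167 ] [0.8 1. ]
width 0.21956029011116682 yaw 14.703390879804648
rail top [ 0.3548 -0.2775  0.01  ]
rail top [ 0.4007 -0.4669  0.01  ]
box base front [ 0.4024 -0.3096  0.    ] [ 0.3828 -0.361   0.    ] 0.05494564418120376
0.03 [ 0.4123 -0.3069  0.03  ] [ 0.3887 -0.3648  0.03  ]
0.039 [ 0.4058 -0.2985  0.039 ] [ 0.3825 -0.3559  0.039 ]
0.05 [ 0.3979 -0.2882  0.05  ] [ 0.3749 -0.3449  0.05  ]
0.06 [ 0.3907 -0.2788  0.06  ] [ 0.3679 -0.3349  0.06  ]
```

Run:
```python
from h import *
np.set_printoptions(precision=3,suppress=True)
s,t=load("scene0"),load("top0")
# grey box: right corners
print("greybox R front/back",tri(s,t,(283,276),(303,305)),tri(s,t,(357,246),(294,238)))
print("lamp head near end",tri(s,t,(427,88),(477,220)))
xs=np.array([.967,.254,0]);ys=np.array([-.254,.967,0]);k=np.array([.5314,-.1804,0])
e=np.array([.407,-.364,0]);h=e+.1996*xs
A=k+35*.001*xs;B=k-.052*xs; C=h-.19*xs
print("hinge",h,"A",A,"B",B,"C",C)
R=Ro.from_euler("xyz",[-179.89,0.005,24.574],degrees=True).as_matrix()
p0=np.array([.26999,-.59061,.19857])
for n,q in(("A",np.r_[A[:2],.24]),("A2",np.r_[A[:2],.113])): print(n,1000*R.T@(q-p0))
Rt=Ro.from_euler("xyz",[180,0,14.7],degrees=True).as_matrix()
print(Ro.from_matrix(R.T@Rt).as_rotvec())
```

```text
greybox R front/back (array([ 0.365, -0.005,  0.074]), array([33.3, 33.6])) (array([ 0.437, -0.105,  0.085]), array([27.2, 28.4]))
lamp head near end (array([ 0.507, -0.437,  0.386]), array([0.1, 0.2]))
hinge [ 0.6   -0.313  0.   ] A [ 0.565 -0.172  0.   ] B [ 0.481 -0.194  0.   ] C [ 0.416 -0.362  0.   ]
A [ 442.799 -258.432  -40.973]
A2 [ 442.81  -258.188   86.027]
[-0.002  0.     0.172]
```

The box measures about 62 mm wide, with its top edge near 39 mm, so it is the trinket box. The board sits at about 0.52 rad and 14.7° yaw. I'll move by the left, clear of the lamp, to above the far side of the knob, with the gripper turned across and shut.

>>> drive_tool(
  moves=[
    {"x":0,"y":0,"z":-41,"fingers":1},
    {"x":40,"y":-46,"z":-41,"rz":-0.15,"fingers":1},
    {"x":80,"y":-92,"z":-41,"rz":-0.3,"fingers":1},
    {"x":120,"y":-140,"z":-41,"rz":-0.45,"fingers":1},
    {"x":165,"y":-190,"z":-41,"rz":-0.6,"fingers":1},
    {"x":211,"y":-244,"z":-41,"rz":-0.75,"fingers":1},
    {"x":260,"y":-247,"z":-41,"rz":-0.9,"fingers":1},
    {"x":310,"y":-250,"z":-41,"rz":-1.05,"fingers":1},
    {"x":355,"y":-253,"z":-41,"rz":-1.2,"fingers":1},
    {"x":400,"y":-256,"z":-41,"rz":-1.35,"fingers":1},
    {"x":446,"y":-258,"z":-41,"rz":-1.4,"fingers":1},
    {"x":446,"y":-258,"z":-41,"rz":-1.4,"fingers":1},
    {"x":446,"y":-258,"z":-41,"rz":-1.4,"fingers":1},
    {"x":446,"y":-258,"z":-41,"rz":-1.4,"fingers":1},
  ],
)

```text
invalid input at $.moves[0]: expected keys x, y, z, rx, ry, rz, fingers
```

>>> drive_tool(
  moves=[
    {"x":0,"y":0,"z":-41,"rx":0,"ry":0,"rz":0,"fingers":1},
    {"x":40,"y":-46,"z":-41,"rx":0,"ry":0,"rz":-0.15,"fingers":1},
    {"x":80,"y":-92,"z":-41,"rx":0,"ry":0,"rz":-0.3,"fingers":1},
    {"x":120,"y":-140,"z":-41,"rx":0,"ry":0,"rz":-0.45,"fingers":1},
    {"x":165,"y":-190,"z":-41,"rx":0,"ry":0,"rz":-0.6,"fingers":1},
    {"x":211,"y":-244,"z":-41,"rx":0,"ry":0,"rz":-0.75,"fingers":1},
    {"x":260,"y":-247,"z":-41,"rx":0,"ry":0,"rz":-0.9,"fingers":1},
    {"x":310,"y":-250,"z":-41,"rx":0,"ry":0,"rz":-1.05,"fingers":1},
    {"x":355,"y":-253,"z":-41,"rx":0,"ry":0,"rz":-1.2,"fingers":1},
    {"x":400,"y":-256,"z":-41,"rx":0,"ry":0,"rz":-1.35,"fingers":1},
    {"x":446,"y":-258,"z":-41,"rx":0,"ry":0,"rz":-1.4,"fingers":1},
    {"x":446,"y":-258,"z":-41,"rx":0,"ry":0,"rz":-1.4,"fingers":1},
    {"x":446,"y":-258,"z":-41,"rx":0,"ry":0,"rz":-1.4,"fingers":1},
    {"x":446,"y":-258,"z":-41,"rx":0,"ry":0,"rz":-1.4,"fingers":1},
  ],
)

```text
time_s: 1.85
tool_pos: [0.5676, -0.1724, 0.2406]
tool_rot: [-180.0, 0.0, 104.7]
force: [1.6, 0.3, 0.0]
grip_width: 0.0004
grasp_force: 0.0
```

>>> drive_tool(
  moves=[
    {"x":0,"y":0,"z":45,"rx":0,"ry":0,"rz":0,"fingers":1},
    {"x":0,"y":0,"z":90,"rx":0,"ry":0,"rz":0,"fingers":1},
    {"x":0,"y":0,"z":127,"rx":0,"ry":0,"rz":0,"fingers":1},
    {"x":0,"y":0,"z":127,"rx":0,"ry":0,"rz":0,"fingers":1},
    {"x":0,"y":-8,"z":127,"rx":0,"ry":0,"rz":0,"fingers":1},
    {"x":0,"y":-16,"z":127,"rx":0,"ry":0,"rz":0,"fingers":1},
    {"x":0,"y":-24,"z":127,"rx":0,"ry":0,"rz":0,"fingers":1},
    {"x":0,"y":-32,"z":127,"rx":0,"ry":0,"rz":0,"fingers":1},
    {"x":0,"y":-40,"z":127,"rx":0,"ry":0,"rz":0,"fingers":1},
    {"x":0,"y":-48,"z":127,"rx":0,"ry":0,"rz":0,"fingers":1},
    {"x":0,"y":-56,"z":127,"rx":0,"ry":0,"rz":0,"fingers":1},
    {"x":0,"y":-64,"z":127,"rx":0,"ry":0,"rz":0,"fingers":1},
    {"x":0,"y":-72,"z":127,"rx":0,"ry":0,"rz":0,"fingers":1},
    {"x":0,"y":-80,"z":127,"rx":0,"ry":0,"rz":0,"fingers":1},
    {"x":0,"y":-86,"z":127,"rx":0,"ry":0,"rz":0,"fingers":1},
    {"x":0,"y":-86,"z":127,"rx":0,"ry":0,"rz":0,"fingers":1},
    {"x":0,"y":-70,"z":100,"rx":0,"ry":0,"rz":0,"fingers":1},
    {"x":0,"y":-60,"z":50,"rx":0,"ry":0,"rz":0,"fingers":1},
    {"x":0,"y":-30,"z":0,"rx":0,"ry":0,"rz":0,"fingers":1},
    {"x":0,"y":0,"z":0,"rx":0,"ry":0,"rz":0,"fingers":1},
  ],
)

```text
time_s: 4.35
tool_pos: [0.5715, -0.1718, 0.2458]
tool_rot: [179.6, 0.3, 104.7]
force: [1.5, 0.4, -0.6]
grip_width: 0.0003
grasp_force: 0.0
```

Run:
```python
from h import *
from cell import vision
for n in("scene","top"): pickle.dump(vision.read_camera(n),open(f"pics/{n}1.pkl","wb"))
s,t=load("scene1"),load("top1")
a,b=(cv2.resize(c["image"][y:y+160,x:x+160,::-1],(390,390),interpolation=cv2.INTER_CUBIC) for c,x,y in((s,300,135),(t,310,160)))
cv2.imwrite("pics/d1.png",np.hstack([a,b]))
```

```text
(no output)
```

View pics/d1.png

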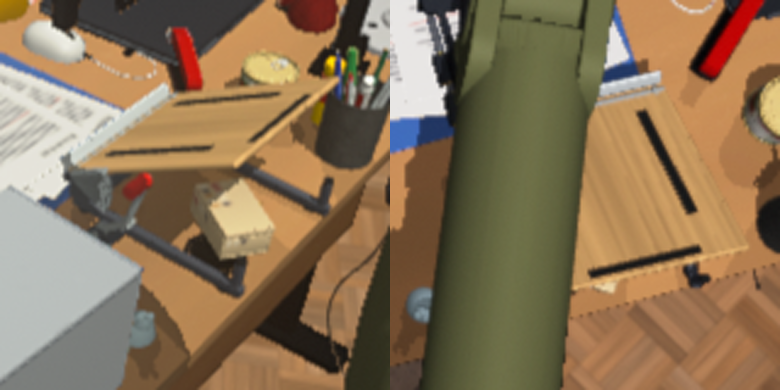

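The knob now leans towards the robot (left crop at 138,185), so the catch is out. The cream box is undisturbed and plainly visible under the board. Next is moving over the board near its free edge and pressing down.

>>> drive_tool(
  moves=[
    {"x":0,"y":-50,"z":0,"rx":0,"ry":0,"rz":0,"fingers":1},
    {"x":-20,"y":-100,"z":0,"rx":0,"ry":0,"rz":0,"fingers":1},
    {"x":-55,"y":-145,"z":0,"rx":0,"ry":0,"rz":0,"fingers":1},
    {"x":-90,"y":-185,"z":0,"rx":0,"ry":0,"rz":0,"fingers":1},
    {"x":-115,"y":-195,"z":0,"rx":0,"ry":0,"rz":0,"fingers":1},
    {"x":-115,"y":-195,"z":20,"rx":0,"ry":0,"rz":0,"fingers":1},
    {"x":-115,"y":-195,"z":40,"rx":0,"ry":0,"rz":0,"fingers":1},
    {"x":-115,"y":-195,"z":50,"rx":0,"ry":0,"rz":0,"fingers":1},
    {"x":-115,"y":-195,"z":57,"rx":0,"ry":0,"rz":0,"fingers":1},
    {"x":-115,"y":-195,"z":64,"rx":0,"ry":0,"rz":0,"fingers":1},
    {"x":-115,"y":-195,"z":71,"rx":0,"ry":0,"rz":0,"fingers":1},
    {"x":-115,"y":-195,"z":78,"rx":0,"ry":0,"rz":0,"fingers":1},
    {"x":-115,"y":-195,"z":85,"rx":0,"ry":0,"rz":0,"fingers":1},
    {"x":-115,"y":-195,"z":92,"rx":0,"ry":0,"rz":0,"fingers":1},
    {"x":-115,"y":-195,"z":92,"rx":0,"ry":0,"rz":0,"fingers":1},
  ],
)

```text
time_s: 6.32
tool_pos: [0.4092, -0.3319, 0.1481]
tool_rot: [-180.0, -0.0, 104.8]
force: [0.6, 0.1, 0.0]
grip_width: 0.0001
grasp_force: 0.0
```

>>> drive_tool(
  moves=[
    {"x":0,"y":0,"z":8,"rx":0,"ry":0,"rz":0,"fingers":1},
    {"x":0,"y":0,"z":16,"rx":0,"ry":0,"rz":0,"fingers":1},
    {"x":0,"y":0,"z":24,"rx":0,"ry":0,"rz":0,"fingers":1},
    {"x":0,"y":0,"z":32,"rx":0,"ry":0,"rz":0,"fingers":1},
    {"x":0,"y":0,"z":40,"rx":0,"ry":0,"rz":0,"fingers":1},
    {"x":0,"y":0,"z":48,"rx":0,"ry":0,"rz":0,"fingers":1},
    {"x":0,"y":0,"z":56,"rx":0,"ry":0,"rz":0,"fingers":1},
    {"x":0,"y":0,"z":63,"rx":0,"ry":0,"rz":0,"fingers":1},
    {"x":0,"y":0,"z":70,"rx":0,"ry":0,"rz":0,"fingers":1},
    {"x":0,"y":0,"z":75,"rx":0,"ry":0,"rz":0,"fingers":1},
    {"x":0,"y":0,"z":78,"rx":0,"ry":0,"rz":0,"fingers":1},
    {"x":0,"y":0,"z":78,"rx":0,"ry":0,"rz":0,"fingers":1},
  ],
)

```text
time_s: 7.82
tool_pos: [0.4094, -0.3319, 0.0704]
tool_rot: [180.0, -0.0, 104.8]
force: [0.9, -0.3, 0.2]
grip_width: 0.0004
grasp_force: 0.0
```

>>> drive_tool(
  moves=[
    {"x":0,"y":0,"z":2,"rx":0,"ry":0,"rz":0,"fingers":1},
    {"x":0,"y":0,"z":4,"rx":0,"ry":0,"rz":0,"fingers":1},
    {"x":0,"y":0,"z":4,"rx":0,"ry":0,"rz":0,"fingers":1},
  ],
)

```text
time_s: 8.2
tool_pos: [0.4094, -0.3321, 0.0665]
tool_rot: [180.0, 0.0, 104.8]
force: [0.3, -0.3, -0.5]
grip_width: 0.0007
grasp_force: 0.0
```

Run:
```python
from h import *
from cell import vision
for n in("scene","top"): pickle.dump(vision.read_camera(n),open(f"pics/{n}2.pkl","wb"))
s,t=load("scene2"),load("top2")
a,b=(cv2.resize(c["image"][y:y+160,x:x+160,::-1],(390,390),interpolation=cv2.INTER_CUBIC) for c,x,y in((s,300,135),(t,310,160)))
cv2.imwrite("pics/d2.png",np.hstack([a,b]))
```

```text
(no output)
```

View pics/d2.png

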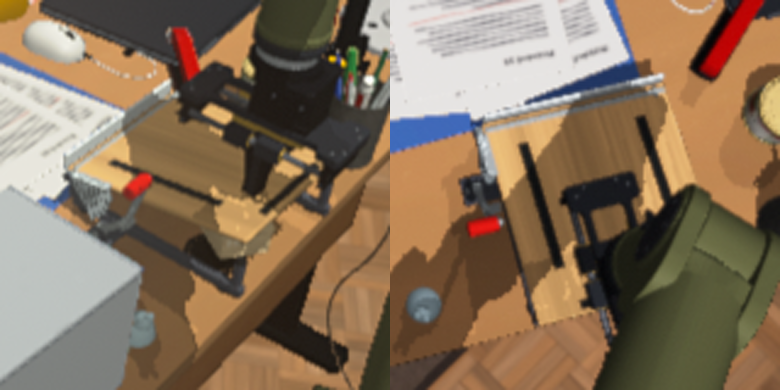

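The board has followed the fingers down to nearly flat, and the knob is still out (left crop at 138,185). I'll press gently until the stop shows in the force.

>>> drive_tool(
  moves=[
    {"x":0,"y":0,"z":1,"rx":0,"ry":0,"rz":0,"fingers":1},
    {"x":0,"y":0,"z":2,"rx":0,"ry":0,"rz":0,"fingers":1},
    {"x":0,"y":0,"z":3,"rx":0,"ry":0,"rz":0,"fingers":1},
    {"x":0,"y":0,"z":3,"rx":0,"ry":0,"rz":0,"fingers":1},
  ],
)

```text
time_s: 8.8
tool_pos: [0.4093, -0.3321, 0.0636]
tool_rot: [-180.0, 0.0, 104.8]
force: [-0.4, -0.4, 0.3]
grip_width: 0.0003
grasp_force: 0.1
```

Run:
```python
from h import *
from cell import vision,env,sensors
print(env.tip_extent,sensors.get_obs()["force"])
for n in("scene","top"): pickle.dump(vision.read_camera(n),open(f"pics/{n}3.pkl","wb"))
s,t=load("scene3"),load("top3")
# expected free-left / free-right corners (mid thickness 56 mm) if flat, for hinge at h
xs=np.array([.967,.254,0]);ys=np.array([-.254,.967,0]);h=np.array([.6,-.313,.056])
a,b=(cv2.resize(c["image"][y:y+80,x:x+80,::-1],(390,390),interpolation=cv2.INTER_CUBIC) for c,x,y in((s,360,180),(t,350,230)))
for im,c,x,y in((a,s,360,180),(b,t,350,230)):
  for th,col in((0,(0,255,0)),(.06,(255,0,255))):
    for sy in(.11,-.11):
      p=h+sy*ys-.23*np.cos(th)*xs+np.array([0,0,.23*np.sin(th)+.004]); q=P(c)@np.r_[p,1]; q=(q[:2]/q[2]-[x,y]+.5)*390/80
      cv2.drawMarker(im,tuple(int(v) for v in q),col,0,14,1)
cv2.imwrite("pics/d3.png",np.hstack([a,b]))
```

```text
0.008 [-0.3547408  -0.35474932  0.30442504]
```

View pics/d3.png

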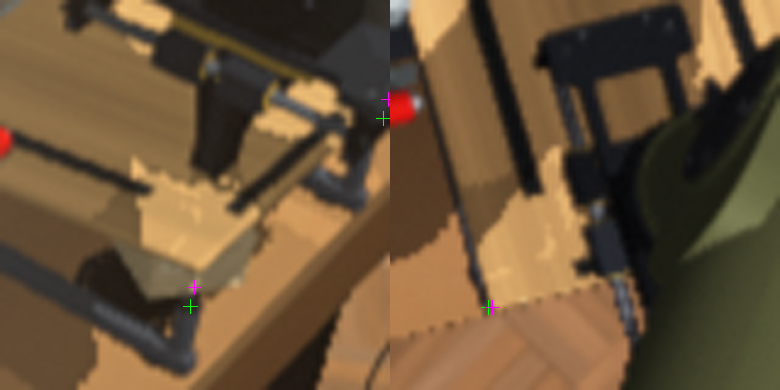

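Run:
```python
from h import *
np.set_printoptions(precision=4,suppress=True)
s,t=load("scene3"),load("top3")
print(tri(s,t,(399.6,235.4),(368.9,294)))
ks,n1=red(s,(322,195,370,225));kt,n2=red(t,(330,235,362,265));print("knob",ks,kt,tri(s,t,ks,kt))
q=P(s)@np.array([.4093,-.3321,.0556,1]);q=q[:2]/q[2];print("tip px",q,"crop",(q-[360,180])*4.875)
for x,y in((365,185),(385,230),): print(x,y)
```

```text
(array([ 0.3462, -0.2573,  0.091 ]), array([0., 0.]))
knob [356.2911 210.7595] [347.4796 252.5612] (array([ 0.4538, -0.1978,  0.124 ]), array([0.4, 0.4]))
tip px [400.3828 221.9652] crop [196.866  204.5802]
365 185
385 230
```

Run:
```python
from h import *
s=load("scene3"); im=s["image"][175:265,345:465,::-1]
im=cv2.resize(im,(800,600),interpolation=cv2.INTER_CUBIC); im=np.clip((im/255.)**.6*255,0,255).astype("uint8")
cv2.imwrite("pics/d4.png",im)
```

```text
(no output)
```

View pics/d4.png

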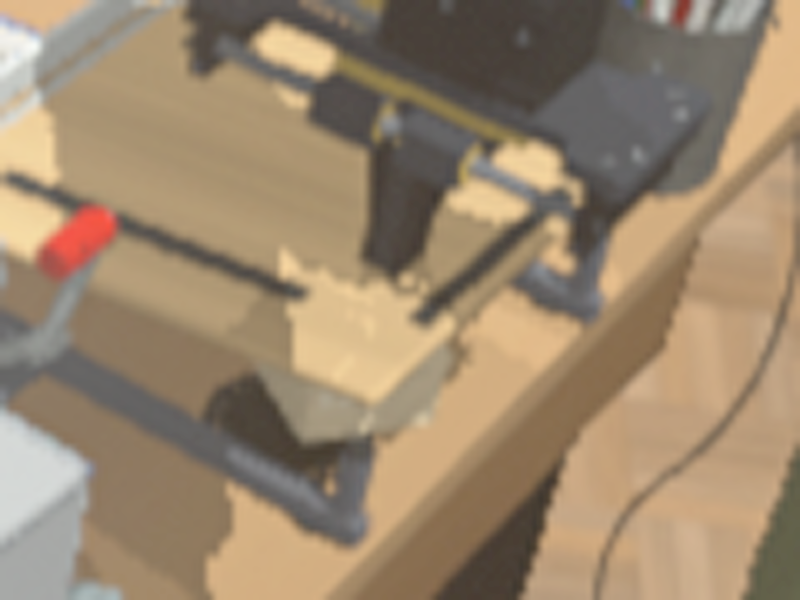

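The free corner is still about 25 mm high at (370,405) in the crop, so the board is not flat yet. The force is near zero, so I'll keep pressing in small steps.

>>> drive_tool(
  moves=[
    {"x":0,"y":0,"z":2,"rx":0,"ry":0,"rz":0,"fingers":1},
    {"x":0,"y":0,"z":4,"rx":0,"ry":0,"rz":0,"fingers":1},
    {"x":0,"y":0,"z":4,"rx":0,"ry":0,"rz":0,"fingers":1},
  ],
)

```text
time_s: 9.28
tool_pos: [0.4094, -0.3321, 0.0594]
tool_rot: [180.0, -0.0, 104.8]
force: [-0.1, 0.7, 0.3]
grip_width: 0.0006
grasp_force: 0.0
```

Run:
```python
from h import *
from cell import vision,sensors
np.set_printoptions(precision=3,suppress=True)
o=sensors.get_obs();print(o["tool_pos"],o["force"],o["wrist_torque"],o["effort"])
c4=vision.read_camera("scene");t4=vision.read_camera("top");pickle.dump(c4,open("pics/scene4.pkl","wb"));pickle.dump(t4,open("pics/top4.pkl","wb"))
s0=load("scene0");print(np.abs(c4["R"]-s0["R"]).max(),np.abs(c4["t"]-s0["t"]).max(),c4["fx"]-s0["fx"])
d=np.abs(c4["image"].astype(int)-load("scene3")["image"]).sum(2);print("changed px since last",(d>60).sum())
y,x=np.nonzero(d>60);print(x.min(),x.max(),y.min(),y.max())
R=Ro.from_euler("xyz",o["tool_rot"],degrees=True).as_matrix()
for n,c in(("s",c4),("t",t4)):
  for dz in(.008,-.062):
    q=P(c)@np.r_[o["tool_pos"]+R@[0,0,dz],1];print(n,dz,q[:2]/q[2])
```

```text
[ 0.409 -0.332  0.059] [-0.103  0.721  0.284] [-0.013 -0.155 -0.058] [ -0.011 -36.891  -2.015 -27.435   0.011   0.091  -0.003]
0.0 0.0 0.0
changed px since last 1464
331 557 4 387
s 0.008 [400.07 223.1 ]
s -0.062 [404.956 203.343]
t 0.008 [392.798 271.044]
t -0.062 [398.765 270.272]
```

>>> drive_tool(
  moves=[
    {"x":0,"y":0,"z":2,"rx":0,"ry":0,"rz":0,"fingers":1},
    {"x":0,"y":0,"z":4,"rx":0,"ry":0,"rz":0,"fingers":1},
    {"x":0,"y":0,"z":6,"rx":0,"ry":0,"rz":0,"fingers":1},
    {"x":0,"y":0,"z":6,"rx":0,"ry":0,"rz":0,"fingers":1},
  ],
)

```text
time_s: 9.88
tool_pos: [0.4094, -0.3321, 0.0534]
tool_rot: [180.0, -0.0, 104.8]
force: [-0.4, 0.1, -0.0]
grip_width: 0.0001
grasp_force: 0.0
```

Run:
```python
from h import *
from cell import vision,sensors
o=sensors.get_obs();print(o["tool_pos"],o["force"])
c=vision.read_camera("scene");t=vision.read_camera("top");pickle.dump(c,open("pics/scene5.pkl","wb"));pickle.dump(t,open("pics/top5.pkl","wb"))
L=[cv2.resize(i["image"][180:260,350:430,::-1],(400,400),interpolation=cv2.INTER_CUBIC) for i in(load("scene3"),c)]
im=np.clip((np.hstack(L)/255.)**.6*255,0,255).astype("uint8");cv2.imwrite("pics/d5.png",im)
```

```text
[ 0.40938468 -0.33205511  0.0534215 ] [-0.37598745  0.11534294 -0.02911616]
```

View pics/d5.png

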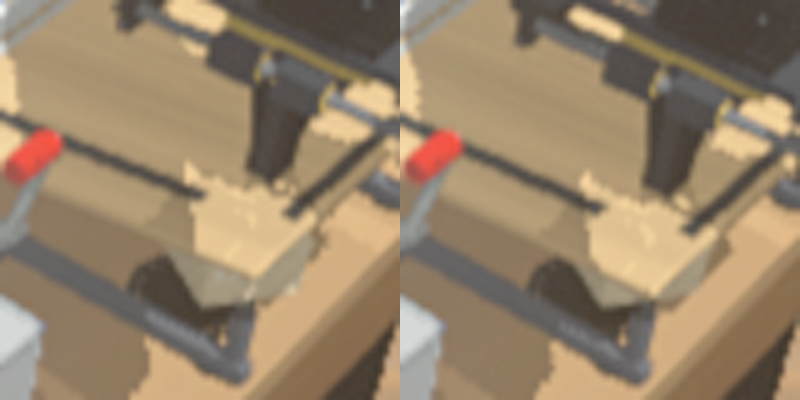

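The board dropped another ~14 mm at its edge (corner at 255,293 in the right crop; flat is about 314). Its motion matches the tool's, so I'll keep pressing.

>>> drive_tool(
  moves=[
    {"x":0,"y":0,"z":2,"rx":0,"ry":0,"rz":0,"fingers":1},
    {"x":0,"y":0,"z":4,"rx":0,"ry":0,"rz":0,"fingers":1},
    {"x":0,"y":0,"z":6,"rx":0,"ry":0,"rz":0,"fingers":1},
    {"x":0,"y":0,"z":6,"rx":0,"ry":0,"rz":0,"fingers":1},
  ],
)

```text
time_s: 10.48
tool_pos: [0.4093, -0.332, 0.0474]
tool_rot: [-180.0, -0.0, 104.8]
force: [-0.7, 0.5, -0.7]
grip_width: 0.0005
grasp_force: 0.0
```

>>> drive_tool(
  moves=[
    {"x":0,"y":0,"z":1.5,"rx":0,"ry":0,"rz":0,"fingers":1},
    {"x":0,"y":0,"z":3,"rx":0,"ry":0,"rz":0,"fingers":1},
    {"x":0,"y":0,"z":3,"rx":0,"ry":0,"rz":0,"fingers":1},
  ],
)

```text
time_s: 10.85
tool_pos: [0.4094, -0.332, 0.0445]
tool_rot: [180.0, 0.0, 104.8]
force: [-0.4, 0.3, 0.6]
grip_width: 0.0007
grasp_force: 0.0
```

>>> drive_tool(
  moves=[
    {"x":0,"y":0,"z":1.5,"rx":0,"ry":0,"rz":0,"fingers":1},
    {"x":0,"y":0,"z":3,"rx":0,"ry":0,"rz":0,"fingers":1},
    {"x":0,"y":0,"z":3,"rx":0,"ry":0,"rz":0,"fingers":1},
  ],
)

```text
time_s: 11.22
tool_pos: [0.4094, -0.332, 0.0415]
tool_rot: [180.0, 0.0, 104.8]
force: [-0.1, -0.2, -0.2]
grip_width: 0.0
grasp_force: 0.0
```

Run:
```python
from h import *
from cell import vision
c=vision.read_camera("scene");pickle.dump(c,open("pics/scene6.pkl","wb"))
# track board corner patch by template between frames
p=load("scene5")["image"]; 
for nm,a,b in(("3->5",load("scene3")["image"],p),("5->6",p,c["image"])):
  y=235 if nm[0]=="3" else 239
  T=a[y-9:y+6,393:409]; r=cv2.matchTemplate(b[y-25:y+30,380:422],T,cv2.TM_CCOEFF_NORMED);_,v,_,l=cv2.minMaxLoc(r);print(nm,v,l[0]+380-393,l[1]+y-25-(y-9))
```

```text
3->5 0.8612136244773865 -1 3
5->6 0.9035012125968933 -1 3
```

>>> drive_tool(
  moves=[
    {"x":0,"y":0,"z":1,"rx":0,"ry":0,"rz":0,"fingers":1},
    {"x":0,"y":0,"z":2,"rx":0,"ry":0,"rz":0,"fingers":1},
    {"x":0,"y":0,"z":2,"rx":0,"ry":0,"rz":0,"fingers":1},
  ],
)

```text
time_s: 11.65
tool_pos: [0.4094, -0.332, 0.0396]
tool_rot: [180.0, -0.0, 104.8]
force: [-0.1, -0.9, 0.9]
grip_width: 0.0005
grasp_force: 0.2
```

>>> drive_tool(
  moves=[
    {"x":0,"y":0,"z":1,"rx":0,"ry":0,"rz":0,"fingers":1},
    {"x":0,"y":0,"z":2,"rx":0,"ry":0,"rz":0,"fingers":1},
    {"x":0,"y":0,"z":2,"rx":0,"ry":0,"rz":0,"fingers":1},
  ],
)

```text
time_s: 12.02
tool_pos: [0.4094, -0.332, 0.0376]
tool_rot: [180.0, 0.0, 104.8]
force: [-0.6, -0.5, 0.4]
grip_width: 0.0004
grasp_force: 0.3
```

>>> drive_tool(
  moves=[
    {"x":0,"y":0,"z":1,"rx":0,"ry":0,"rz":0,"fingers":1},
    {"x":0,"y":0,"z":2,"rx":0,"ry":0,"rz":0,"fingers":1},
    {"x":0,"y":0,"z":2,"rx":0,"ry":0,"rz":0,"fingers":1},
  ],
)

```text
time_s: 12.4
tool_pos: [0.4094, -0.3321, 0.0373]
tool_rot: [-180.0, 0.0, 104.8]
force: [-4.7, 2.9, 13.0]
grip_width: 0.0003
grasp_force: 6.4
```

Run:
```python
from h import *
from cell import vision
for n in("scene","top"): pickle.dump(vision.read_camera(n),open(f"pics/{n}7.pkl","wb"))
I={k:cv2.resize(cv2.cvtColor(load(f"scene{k}")["image"],cv2.COLOR_RGB2GRAY),None,fx=4,fy=4,interpolation=cv2.INTER_CUBIC) for k in(3,5,6,7)}
def tr(a,b,x,y,h=7):
  x,y,h=int(x*4),int(y*4),h*4
  T=I[a][y-h:y+h,x-h:x+h];r=cv2.matchTemplate(I[b][y-h-40:y+h+60,x-h-40:x+h+40],T,cv2.TM_CCOEFF_NORMED);_,v,_,l=cv2.minMaxLoc(r);return round(v,2),((l[0]-40)/4,(l[1]-40)/4)
for a,b,dy in((3,5,0),(5,6,4),(6,7,7)): print(a,b,"corner",tr(a,b,399.6,233+dy),"slot L end",tr(a,b,388,217.5+dy),"finger",tr(a,b,404,205+dy),"knob",tr(a,b,356,210))
```

```text
3 5 corner (0.88, (-0.5, 3.5)) slot L end (0.96, (-0.5, 2.5)) finger (1.0, (-0.75, 3.0)) knob (0.97, (-0.25, 0.75))
5 6 corner (0.9, (-1.25, 3.25)) slot L end (0.98, (-0.75, 2.75)) finger (1.0, (-0.75, 3.0)) knob (0.93, (-0.25, 0.5))
6 7 corner (0.99, (-0.25, 1.25)) slot L end (0.99, (0.0, 1.0)) finger (1.0, (-0.25, 1.0)) knob (0.99, (0.0, 0.25))
```

The stop now shows as 13 N, and the corner is at about scene (398,243), where flat was predicted to be (399,243). I'll lift off and move aside to check.

>>> drive_tool(
  moves=[
    {"x":0,"y":0,"z":-10,"rx":0,"ry":0,"rz":0,"fingers":1},
    {"x":0,"y":0,"z":-50,"rx":0,"ry":0,"rz":0,"fingers":1},
    {"x":0,"y":0,"z":-100,"rx":0,"ry":0,"rz":0,"fingers":1},
    {"x":0,"y":0,"z":-150,"rx":0,"ry":0,"rz":0,"fingers":1},
    {"x":0,"y":0,"z":-210,"rx":0,"ry":0,"rz":0,"fingers":1},
    {"x":50,"y":20,"z":-230,"rx":0,"ry":0,"rz":0,"fingers":1},
    {"x":100,"y":60,"z":-230,"rx":0,"ry":0,"rz":0,"fingers":1},
    {"x":150,"y":100,"z":-230,"rx":0,"ry":0,"rz":0,"fingers":1},
    {"x":200,"y":120,"z":-230,"rx":0,"ry":0,"rz":0,"fingers":1},
    {"x":250,"y":120,"z":-230,"rx":0,"ry":0,"rz":0,"fingers":1},
    {"x":300,"y":120,"z":-230,"rx":0,"ry":0,"rz":0,"fingers":1},
    {"x":300,"y":120,"z":-230,"rx":0,"ry":0,"rz":0,"fingers":1},
  ],
)

```text
time_s: 14.0
tool_pos: [0.4485, -0.0071, 0.2662]
tool_rot: [179.9, 0.1, 105.2]
force: [-1.4, -1.4, 0.2]
grip_width: 0.0007
grasp_force: 0.0
```

Run:
```python
from h import *
from cell import vision
for n in("scene","top"): pickle.dump(vision.read_camera(n),open(f"pics/{n}8.pkl","wb"))
s,t=load("scene8"),load("top8")
a,b=(cv2.resize(c["image"][y:y+105,x:x+140,::-1],(800,600) if 0 else (400,300),interpolation=cv2.INTER_CUBIC) for c,x,y in((t,330,190),(t,330,190)))
A=cv2.resize(s["image"][150:270,325:465,::-1],(700,600),interpolation=cv2.INTER_CUBIC)[:, :]
B=cv2.resize(t["image"][190:310,330:470,::-1],(350,300),interpolation=cv2.INTER_CUBIC)
A=cv2.resize(A,(450,386)); out=np.zeros((386,800,3),np.uint8);out[:,:450]=A;out[:300,450:]=B
cv2.imwrite("pics/d6.png",np.clip((out/255.)**.7*255,0,255).astype("uint8"))
```

```text
(no output)
```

View pics/d6.png

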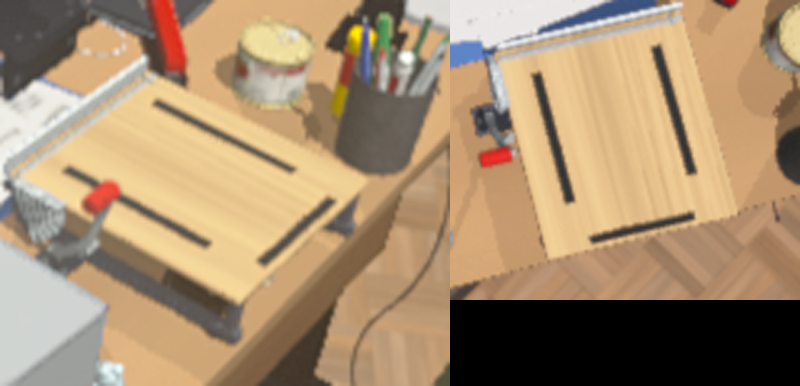

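The board appears flat. Its front corners sit on the posts (left crop at 240,303 and 360,190), the knob is out, and the box is still beneath. One numeric check of the corner heights remains.

Run:
```python
from h import *
np.set_printoptions(precision=3,suppress=True)
s,t=load("scene8"),load("top8")
# refine: board mask -> extreme corners
def quad(c,x0,y0,x1,y1):
    h=cv2.cvtColor(c["image"],cv2.COLOR_RGB2HSV)[y0:y1,x0:x1];print(h[(y1-y0)//2,(x1-x0)//2])
print("FL",tri(s,t,(399.7,244),(369.2,293.6)),"FR",tri(s,t,(440.1,207.6),(444.8,274.8)))
# back corners at ledge foot
print("BL",tri(s,t,(325+12/3.214,150+172/3.214),(330+50/2.5,190+58/2.5)),"BR",tri(s,t,(325+152/3.214,150+80/3.214),(330+232/2.5,190+22/2.5)))
```

```text
FL (array([ 0.346, -0.265,  0.057]), array([0.4, 0.4])) FR (array([ 0.398, -0.478,  0.051]), array([0.8, 1. ]))
BL (array([ 0.572, -0.212,  0.061]), array([0.8, 0.9])) BR (array([ 0.617, -0.421,  0.055]), array([0.8, 1. ]))
```

The front corners (0.057, 0.051) and the back ones (0.061, 0.055) are level, so the board is flat. I'll let the arm settle, then hand in.

>>> drive_tool(
  moves=[
    {"x":0,"y":0,"z":-20,"rx":0,"ry":0,"rz":0,"fingers":1},
    {"x":0,"y":0,"z":-20,"rx":0,"ry":0,"rz":0,"fingers":1},
    {"x":0,"y":0,"z":-20,"rx":0,"ry":0,"rz":0,"fingers":1},
  ],
)

```text
time_s: 14.48
tool_pos: [0.4488, -0.0123, 0.285]
tool_rot: [-180.0, -0.0, 104.7]
force: [0.8, 0.4, 0.1]
grip_width: 0.0003
grasp_force: 0.0
```

Run:
```python
from cell import sensors,workorder
o=sensors.get_obs();print(o["force"],o["tool_pos"]); print(workorder.sign_off())
```

```text
[0.76721284 0.41891369 0.13012845] [ 0.44881387 -0.01231616  0.28497445]
the job is handed in; nothing more can be done
None
```

The thing under the board was the cream trinket box (39 mm, low enough to stay), so I tipped the catch out, folded the board flat over it and handed the job in at about 14.5 s; the cameras show the board level to within a few mm, but it met its stop about 30 mm lower than the reported tool height predicted, and I did not find out why.

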